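Show which bush goes in which nest

TASK

Show the apprentice the next pressing job by pointing, touching nothing: first bring the fingertips down to a couple of centimetres straight above the tallest of the three loose steel bushes standing on the bench and stay there for two seconds. Then point in the same way, for two seconds, at the one empty nest of the four on the pallet, and finish still pointing at it. Do not dip down over any other bush or filled nest, and leave everything where it stands.

Things in the scene. Friction and masses are not known exactly. Their poses are not given: they have to be found in the camera images.
- bush_tall_top (a point): Centre of the top face of the tallest of three steel flanged bushes that stand loose and upright on the bench: 80 mm tall, tube 27 mm in diameter, foot flange 40 mm in diameter and 8 mm high, dark 17 mm bore in the top. z up.
- bush_mid_top (a point): Centre of the top face of the middle one of three steel flanged bushes that stand loose and upright on the bench: 54 mm tall, tube 27 mm in diameter, foot flange 40 mm in diameter and 8 mm high, dark 17 mm bore in the top. z up.
- bush_short_top (a point): Centre of the top face of the shortest of three steel flanged bushes that stand loose and upright on the bench: 34 mm tall, tube 27 mm in diameter, foot flange 40 mm in diameter and 8 mm high, dark 17 mm bore in the top. z up.
- nest_empty_top (a point): Centre of the mouth of the open 28 mm hole in the empty nest, an aluminium block 60 x 60 x 30 mm with no bush in it. This point lies on the block's top, 40 mm above the bench. The four nests sit in a 2 x 2 pattern, 80 mm apart, on the pallet; which of them is empty changes. Fixed. z up.
- nest_full1_top (a point): Centre of the top of a bush already pressed into one of the four nests of the pallet (nest: aluminium block 60 x 60 x 30 mm; the bush's 40 mm flange and 27 mm spigot stand up 15 mm above the block). This point is 55 mm above the bench. Fixed. z up.
- nest_full2_top (a point): Centre of the top of a bush already pressed into one of the four nests of the pallet (nest: aluminium block 60 x 60 x 30 mm; the bush's 40 mm flange and 27 mm spigot stand up 15 mm above the block). This point is 55 mm above the bench. Fixed. z up.
- nest_full3_top (a point): Centre of the top of a bush already pressed into one of the four nests of the pallet (nest: aluminium block 60 x 60 x 30 mm; the bush's 40 mm flange and 27 mm spigot stand up 15 mm above the block). This point is 55 mm above the bench. Fixed. z up.
- pallet: Dark steel loading pallet, fixed plate 180 x 180 x 10 mm that carries the four nests; origin at the centre of its underside, x and y along its edges.
- collar: Loose dark steel collar lying flat, 44 mm outside diameter, 14 mm high; origin at the centre of its underside. Leave alone.
- spanner_near: Loose open-ended spanner lying on the bench, 190 mm long along its x, under 20 mm high, on the robot's side of the bushes. Leave alone.
- spanner_far: Loose spanner lying on the bench, 170 mm long along its x, under 20 mm high, beyond the pallet. Leave alone.
- hex_key: Loose L-shaped dark hexagon key, 120 x 35 mm, 10 mm thick, long arm along its x. Leave alone.
- vee_block: Loose steel vee block 70 x 50 mm, 50 mm high; origin at the centre of its underside. Leave alone.
- beaker: Loose amber glass beaker, open top, 76 mm rim diameter, 100 mm high; origin at the centre of its underside. Leave alone.

How it is judged:
On the way, in this order (a step that is already met when the one before it is completed fails the run):
1. the fingertips dwell just above the tallest loose bush (horizontal distance between the grasp point and bush_tall_top below 0.022 m and z of the grasp point in the frame of bush_tall_top between 0.017 and 0.072 m), for 1.5 s.
2. the fingertips dwell just above the empty nest (horizontal distance between the grasp point and nest_empty_top below 0.022 m and z of the grasp point in the frame of nest_empty_top between 0.017 and 0.072 m), for 1.5 s.
At the end, for the whole second after the job is handed in: The gripper's grasp point (some 19 mm behind the fingertips) is still within 22 mm sideways of the empty nest's centre and 17 to 72 mm above its mouth, so the fingertips are within about 50 mm above it, and every loose thing is within 6 mm of where it began (all of step 2 and distance of each of bush_tall_top, bush_mid_top, bush_short_top, collar, spanner_near, spanner_far, hex_key, vee_block, beaker from where it was at the start of the episode below 0.006 m); the robot touches nothing.
It fails at once if the robot touches something (contact force between any of the fingers, the arm and anything else above 0.5 N).
It fails at once if the fingertips dip to within about 30 mm above a wrong bush or filled nest ((horizontal distance between the grasp point and bush_mid_top below 0.02 m and z of the grasp point in the frame of bush_mid_top below 0.05 m) or (horizontal distance between the grasp point and bush_short_top below 0.02 m and z of the grasp point in the frame of bush_short_top below 0.05 m) or (horizontal distance between the grasp point and nest_full1_top below 0.02 m and z of the grasp point in the frame of nest_full1_top below 0.05 m) or (horizontal distance between the grasp point and nest_full2_top below 0.02 m and z of the grasp point in the frame of nest_full2_top below 0.05 m) or (horizontal distance between the grasp point and nest_full3_top below 0.02 m and z of the grasp point in the frame of nest_full3_top below 0.05 m)).
It fails at once if a loose thing is moved (distance of any of bush_tall_top, bush_mid_top, bush_short_top, collar, spanner_near, spanner_far, hex_key, vee_block, beaker from where it was at the start of the episode above 0.01 m).
It also fails if it takes over 42 s, if anything falls off the work surface, if the arm or the gripper's body presses on something with over 40 N, if the wrist force passes 120 N, or if a joint passes its speed limit or range.

ROBOT

A 6-joint arm with a two-finger parallel gripper is mounted at the origin on the work surface. World frame = base frame: x ahead of the robot, y to its left, z up, the work surface at z = 0. Lengths are in m, angles in rad, forces in N, time in s.
With the tool pointing down it reaches from about 0.35 to 0.975 m from the base axis. Payload 4.9 kg.
Tool frame: the origin (TCP) lies on the centre line of the jaws, within the pads' length; the fingertips stand 14 mm ahead of it and the grasp point (between the pads) lies 5 mm behind it; x points along the fingers, z is the direction in which the jaws open and shut, and the axes are right-handed (so a half turn about x gives the same grasp; the last joint's range is limited). The gripper opens to 85 mm and grips with 20 to 120 N. Pads are 22 mm wide; open, the fingers measure 114 mm over their backs; the gripper's body (76 mm by 85 mm) begins 54 mm behind the grasp point. The pads swing forward as they close: fully open they stand 13 mm farther back than shut.
Start: joints at [1.163, 0.053, 1.613, -0, 1.476, -0.119], TCP at [0.178, 0.599, 0.213] pointing down, gripper open.
Joint ranges: [-3.01, 3.01], [-1.01, 2.22], [0.06, 2.58], [-1.02, 4.17], [0.09, 2.62], [-3.14, 3.14]. Speed limits (rad/s): [2.57, 2.57, 3.14, 3.14, 3.14, 3.14].

INTERFACE

Orientations are given as a rotation vector (axis times angle).
In Python, from station import ctrl gives the robot as it stands.
- The arm moves only by the tool move_arm, never from a script. Its argument "increments" is a list that holds one entry, the list of rows, each a list of 4 numbers: the shift along the tool's x, y, z in units of 25 cm (1.0 is 25 cm), then the turn about the tool's x in units of 90 degrees (1.0 is 90 degrees). A call has 1 to 20 rows; each row shifts and turns the commanded pose from where the row before left it, along the tool's axes as they then stand; what a row does not reach is not made up. A row lasts 1/12 s, in which the tool goes at most 41.7 mm and 7.16 degrees, less where a joint would pass 70% of its speed; a pose out of reach is approached as far as the arm can. A call with a number of a shift or a turn outside -1 to 1 is refused whole. A call with a gripper value outside its range is refused whole. "gripper" is the closure, from 0 (fully open) to 1 (shut), set as the call begins (left out, the last holds). The fingers move at their own pace and stop on an object; "squeeze" is the grip in N (left out, the last holds). Time passes only in rows, so rows that do not move let the fingers close. It gives the time, the measured TCP pose, the force and the opening at its end, in the units of the state.
- ctrl.get_obs(): the state, without advancing time (a new reading comes with each control period).
- ctrl.get_image(name): name is "scene" or "top" or "wrist"; returns a dict with "pixels" (480x640x3 uint8, red, green, blue), "depth" (480x640 float32, m along the optical axis (not along the pixel's ray), 0 where there is no reading), "K" (3x3 intrinsics, pixels), "extrinsics" (4x4, takes a point from camera to world coordinates); the wrist camera has in their place "tool_from_camera" (4x4, takes a point from camera to tool coordinates, whose origin is the TCP and whose axes are the tool frame's). Camera axes: x right, y up, looking along -z (the intrinsics and any distortion apply to the point x, -y, -z); pixel columns grow to the right and rows downward; lengths in m; the calibration is good to about 2 mm. A picture is of the moment at which its call begins: read the wrist's pose just before it.
- ctrl.finish_job(): hands the job in, once; it reports no verdict.
Trained networks look in the newest picture that a camera, given by its name, has taken for a name from the list of things; names that differ only in an ending like _2 or _b are one class to them, and where a whole thing is asked for, a point or a joint stands for the part that bears it (a point fixed in the world has none). Each returns a list of dicts, best first, with "score" (0 to 1); they miss things now and then, are a little off and sometimes report something else, mostly with a low value. They report only what shows in the picture. A call takes as long as a camera call.
- ctrl.trace(camera, target): "region" (480x640 bool, what is visible of it) and "pixel" ([row, column] in pixels, amid what is visible of it).
The state is a dict: "t": time; "q": joint angles; "dq": joint speeds; "effort": joint torques, N m; "tool_pos": TCP position; "tool_rot": TCP orientation; "contact_force": force on the tool from outside, world axes, zero at the start; "wrist_torque": the same for the moment, N m; "opening": finger opening in m.
Only numpy, scipy, OpenCV 4.12 (cv2) and the standard library are available. Lean on these libraries where they do the work, as an engineer would, in place of code of your own. Each camera call takes 0.05 s, during which the arm holds its last target. There are 200 camera calls.

## Working session

There is one attempt and no reset: what is moved stays moved. The work goes in short steps, Python scripts to look and compute and a tool call to move; the robot and the scene stay as the last step left them, time stands still between calls to the robot, and variables do not carry over. Pictures are saved under pics/ and viewed, about 8 in all and at most 12, crops included, and the job is handed in when it is done.

Besides the shell and the picture viewer there is one more tool, called after ">>>" by a JSON object that holds its "method" and its "body". move_arm: Moves the arm, as the interface text tells. Shifts and turns lie within -1 to 1; 1 stands for 25 cm of shift or 90 degrees of turn. Its arguments: {"type":"object","properties":{"increments":{"type":"array","items":{"type":"array","items":{"type":"array","items":{"type":"number","minimum":-1,"maximum":1}}}},"gripper":{"type":"number"},"squeeze":{"type":"number"}},"required":["increments"]}

```bash
mkdir -p pics; cat > h.py <<'E'
import numpy as np, cv2
from station import ctrl
from scipy.spatial.transform import Rotation as R
def world(im):
    d=im["depth"]; K=im["K"]; v,u=np.mgrid[:480,:640]
    P=np.stack([(u-K[0,2])/K[0,0]*d,-(v-K[1,2])/K[1,1]*d,-d],-1)
    E=im["extrinsics"]
    W=P@E[:3,:3].T+E[:3,3]; W[d==0]=np.nan
    return W
E
python3 - <<'E'
from h import *
o=ctrl.get_obs(); print(o["t"],o["tool_pos"],o["tool_rot"],R.from_rotvec(o["tool_rot"]).as_matrix().round(3))
for n in ["scene","top"]:
    im=ctrl.get_image(n); cv2.imwrite(f"pics/{n}0.png",im["pixels"][...,::-1])
    W=world(im); np.save(f"{n}W.npy",W)
    for t in ["bush_tall_top","bush_mid_top","bush_short_top","nest_empty_top","nest_full1_top","beaker","vee_block"]:
        for r in ctrl.trace(n,t)[:4]:
            g=r["region"]; p=W[g]; p=p[~np.isnan(p[:,0])]
            if len(p)==0: print(n,t,r["score"],r["pixel"]); continue
            zt=np.percentile(p[:,2],97); q=p[p[:,2]>zt-.006]
            print(n,t,round(r["score"],2),np.round(r["pixel"]),g.sum(),"ztop",zt.round(3),"ctr",((q.min(0)+q.max(0))/2).round(3),np.median(q,0).round(3))
E
```

```text
0.0 [0.17773694 0.59850123 0.21163751] [-0.99500251  1.33394545  0.99326401] [[-0.001 -0.959  0.285]
 [-0.002  0.285  0.959]
 [-1.     0.    -0.002]]
scene bush_tall_top 0.74 [258. 283.] 734 ztop 0.079 ctr [ 0.613 -0.132  0.077] [ 0.614 -0.131  0.078]
scene bush_tall_top 0.43 [410. 423.] 5810 ztop 0.011 ctr [0.539 0.19  0.022] [0.571 0.208 0.008]
scene bush_mid_top 0.74 [245. 379.] 542 ztop 0.053 ctr [ 0.454 -0.072  0.051] [ 0.456 -0.072  0.052]
scene bush_short_top 0.54 [212. 336.] 371 ztop 0.033 ctr [ 0.462 -0.211  0.031] [ 0.463 -0.211  0.032]
scene bush_short_top 0.35 [382. 399.] 2240 ztop 0.04 ctr [0.584 0.155 0.038] [0.585 0.158 0.038]
scene nest_full1_top 0.9 [425. 446.] 2672 ztop 0.054 ctr [0.573 0.235 0.053] [0.574 0.235 0.054]
scene beaker 0.65 [187. 232.] 2029 ztop 0.098 ctr [ 0.629 -0.332  0.096] [ 0.629 -0.332  0.096]
scene vee_block 0.96 [302. 233.] 1908 ztop 0.05 ctr [ 0.732 -0.107  0.047] [ 0.733 -0.096  0.048]
scene vee_block 0.7 [293. 320.] 455 ztop 0.014 ctr [ 0.596 -0.05   0.012] [ 0.597 -0.048  0.012]
top bush_tall_top 0.82 [207. 374.] 450 ztop 0.081 ctr [ 0.61  -0.132  0.079] [ 0.61  -0.131  0.079]
top bush_mid_top 0.6 [293. 342.] 407 ztop 0.056 ctr [ 0.451 -0.072  0.054] [ 0.452 -0.071  0.054]
top bush_short_top 0.61 [289. 421.] 367 ztop 0.036 ctr [ 0.46  -0.209  0.033] [ 0.459 -0.209  0.033]
top nest_empty_top 0.74 [224. 205.] 1377 ztop 0.042 ctr [0.581 0.157 0.04 ] [0.581 0.157 0.039]
top nest_full1_top 0.74 [230. 162.] 1438 ztop 0.056 ctr [0.571 0.236 0.054] [0.571 0.235 0.055]
top beaker 0.49 [349. 264.] 534 ztop 0.012 ctr [0.372 0.059 0.01 ] [0.355 0.072 0.009]
top vee_block 0.58 [137. 358.] 1335 ztop 0.051 ctr [ 0.729 -0.106  0.049] [ 0.728 -0.095  0.049]
```

View pics/top0.png

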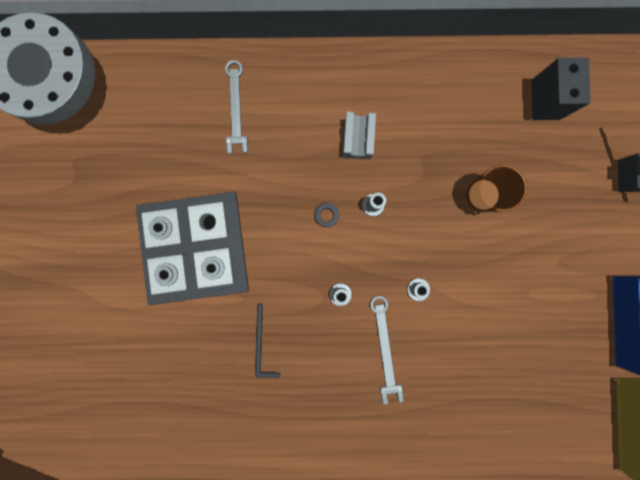

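View pics/scene0.png

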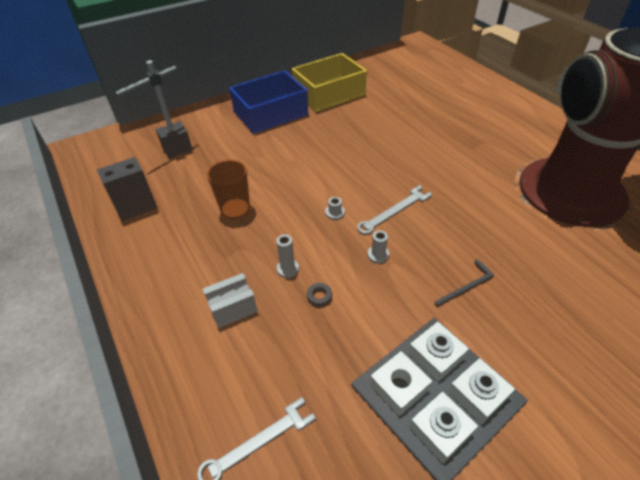

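The top view shows the one nest with a dark open hole at pixel (207, 222), which matches the trace at world (0.581, 0.157). The tallest bush is at pixel (203, 375), world (0.611, -0.132), and the scene view agrees. I'll travel at z ≈ 0.21 with the fingers mostly closed, so they stay narrow without touching each other.

>>> {"method": "move_arm", "body": {"increments": [[[0,-0.05,-0.046,0],[0,-0.1,-0.092,0],[0,-0.1,-0.092,0],[0,-0.1,-0.092,0],[0,-0.1,-0.092,0],[0,-0.1,-0.092,0],[0,-0.1,-0.092,0],[0,-0.1,-0.092,0],[0,-0.1,-0.092,0],[0,-0.1,-0.092,0],[0,-0.1,-0.092,0],[0,-0.1,-0.092,0],[0,-0.1,-0.092,0],[0,-0.1,-0.092,0],[0,-0.1,-0.092,0],[0,-0.1,-0.092,0],[0,-0.1,-0.092,0],[0,-0.1,-0.092,0],[0,-0.1,-0.092,0],[0,-0.05,-0.046,0]]], "gripper": 0.75}}

```text
t: 2.47
tool_pos: [0.5102, 0.0418, 0.2131]
tool_rot: [-0.993, 1.333, 0.991]
contact_force: [0.0, 0.0, -0.1]
opening: 0.0214
```

>>> {"method": "move_arm", "body": {"increments": [[[0,-0.08,-0.075,0],[0,-0.08,-0.075,0],[0,-0.08,-0.075,0],[0,-0.08,-0.075,0],[0,-0.08,-0.075,0],[0,-0.08,-0.075,0],[0,-0.06,-0.06,0],[0,-0.04,-0.04,0],[0,0,0,0],[0,0,0,0],[0,0,0,0],[0,0,0,0]]]}}

```text
t: 3.47
tool_pos: [0.6084, -0.127, 0.213]
tool_rot: [-0.995, 1.331, 0.995]
contact_force: [0.0, -0.1, 0.3]
opening: 0.0214
```

```bash
python3 - <<'E'
from h import *
o=ctrl.get_obs(); im=ctrl.get_image("wrist"); T=im["tool_from_camera"]
E=np.eye(4);E[:3,:3]=R.from_rotvec(o["tool_rot"]).as_matrix();E[:3,3]=o["tool_pos"]
im["extrinsics"]=E@T; W=world(im); cv2.imwrite("pics/w1.png",im["pixels"][...,::-1])
print(o["t"],o["tool_pos"],E[:3,:3].round(3).tolist())
for r in ctrl.trace("wrist","bush_tall_top")[:2]:
    p=W[r["region"]];p=p[~np.isnan(p[:,0])];zt=np.percentile(p[:,2],95);q=p[p[:,2]>zt-.006]
    print(r["score"],r["pixel"],zt,(q.min(0)+q.max(0))/2,np.median(q,0),np.ptp(q,0))
E
```

```text
3.4667 [ 0.60836627 -0.12704838  0.21301345] [[0.0, -0.959, 0.284], [0.0, 0.284, 0.959], [-1.0, 0.0, 0.0]]
```

View pics/w1.png

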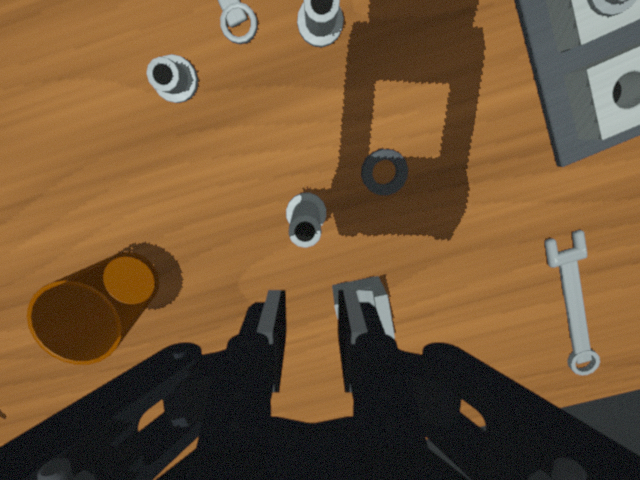

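The wrist picture shows the tall bush at pixel (232, 304), midway between the jaws and nothing else beneath them. I'll descend 92 mm with a small sideways correction.

>>> {"method": "move_arm", "body": {"increments": [[[0.02,-0.017,-0.016,0],[0.05,0,0,0],[0.06,0,0,0],[0.06,0,0,0],[0.06,0,0,0],[0.06,0,0,0],[0.04,0,0,0],[0.02,0,0,0],[0,0,0,0],[0,0,0,0],[0,0,0,0],[0,0,0,0]]]}}

```text
t: 4.57
tool_pos: [0.6124, -0.1335, 0.1217]
tool_rot: [-0.995, 1.331, 0.992]
contact_force: [0.6, -0.4, -0.6]
opening: 0.0215
```

```bash
python3 - <<'E'
from h import *
o=ctrl.get_obs(); print(o["t"],o["tool_pos"]); im=ctrl.get_image("wrist"); a=im["pixels"]
s=ctrl.get_image("scene")["pixels"][130:350,160:460]
cv2.imwrite("pics/c2.png",np.hstack([cv2.resize(a,(400,300)),cv2.resize(s,(400,300))])[...,::-1])
E
```

```text
4.5667 [ 0.61243636 -0.13351898  0.12174841]
```

View pics/c2.png

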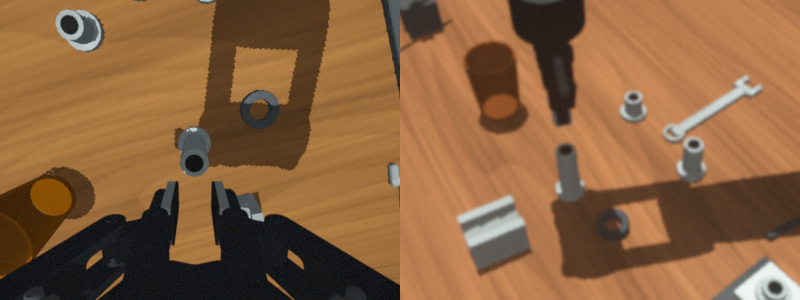

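The fingertips are straight above the tall bush (scene crop, tips about 2–3 cm above its top). Now I'll dwell there for over two seconds.

>>> {"method": "move_arm", "body": {"increments": [[[0.015,0,0,0],[0,0,0,0],[0,0,0,0],[0,0,0,0],[0,0,0,0],[0,0,0,0],[0,0,0,0],[0,0,0,0],[0,0,0,0],[0,0,0,0],[0,0,0,0],[0,0,0,0],[0,0,0,0],[0,0,0,0],[0,0,0,0],[0,0,0,0],[0,0,0,0],[0,0,0,0],[0,0,0,0],[0,0,0,0]]]}}

```text
t: 6.33
tool_pos: [0.6116, -0.1332, 0.1167]
tool_rot: [-0.994, 1.332, 0.994]
contact_force: [0.0, 0.2, 0.2]
opening: 0.0215
```

>>> {"method": "move_arm", "body": {"increments": [[[0,0,0,0],[0,0,0,0],[0,0,0,0],[0,0,0,0],[0,0,0,0],[0,0,0,0],[0,0,0,0],[0,0,0,0],[0,0,0,0],[0,0,0,0],[0,0,0,0],[0,0,0,0]]]}}

```text
t: 7.33
tool_pos: [0.6116, -0.1332, 0.1166]
tool_rot: [-0.994, 1.332, 0.994]
contact_force: [-0.5, -0.6, 0.3]
opening: 0.0212
```

>>> {"method": "move_arm", "body": {"increments": [[[-0.04,0,0,0],[-0.1,0,0,0],[-0.1,0,0,0],[-0.1,0,0,0],[0,0.02,0.04,0],[0,0.037,0.09,0],[0,0.037,0.09,0],[0,0.037,0.09,0],[0,0.037,0.09,0],[0,0.037,0.09,0],[0,0.037,0.09,0],[0,0.037,0.09,0],[0,0.037,0.09,0],[0,0.037,0.09,0],[0,0.037,0.09,0],[0,0.036,0.09,0],[0,0.015,0.049,0],[0,0,0,0],[0,0,0,0],[0,0,0,0]]]}}

```text
t: 9.0
tool_pos: [0.5829, 0.1559, 0.2016]
tool_rot: [-0.994, 1.333, 0.993]
contact_force: [-0.2, -0.8, 0.1]
opening: 0.0214
```

```bash
python3 - <<'E'
from h import *
o=ctrl.get_obs(); im=ctrl.get_image("wrist"); T=im["tool_from_camera"]
E=np.eye(4);E[:3,:3]=R.from_rotvec(o["tool_rot"]).as_matrix();E[:3,3]=o["tool_pos"]
im["extrinsics"]=E@T; W=world(im)
print(o["t"],o["tool_pos"])
for r in ctrl.trace("wrist","nest_empty_top")[:2]:
    p=W[r["region"]];p=p[~np.isnan(p[:,0])];zt=np.percentile(p[:,2],95);q=p[p[:,2]>zt-.006]
    print(r["score"],r["pixel"],zt,(q.min(0)+q.max(0))/2,np.median(q,0),np.ptp(q,0))
s=ctrl.get_image("scene")["pixels"][240:480,280:600]
cv2.imwrite("pics/c3.png",np.hstack([cv2.resize(im["pixels"],(400,300)),cv2.resize(s,(400,300))])[...,::-1])
E
```

```text
9.0 [0.58291333 0.15585599 0.20161996]
0.7 [213.8, 308.0] 0.04148535850142253 [0.58082816 0.15388186 0.03918101] [0.57927442 0.15431505 0.04033616] [0.06636932 0.06588274 0.00729543]
```

View pics/c3.png

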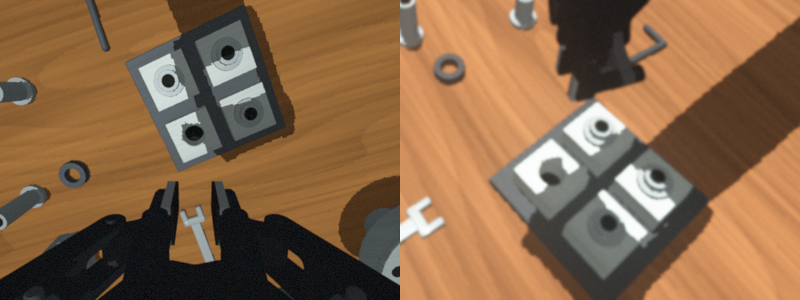

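The wrist picture shows the open hole at about pixel (213, 308), midway between the jaws. The wrist estimate is (0.581, 0.154), in line with the other cameras. I'll descend about 122 mm and dwell.

>>> {"method": "move_arm", "body": {"increments": [[[0.03,0,0,0],[0.06,0,0,0],[0.07,0,0,0],[0.07,0,0,0],[0.07,0,0,0],[0.07,0,0,0],[0.06,0,0,0],[0.04,0,0,0],[0.02,0,0,0],[0,0,0,0],[0,0,0,0],[0,0,0,0]]]}}

```text
t: 10.15
tool_pos: [0.5837, 0.1568, 0.0804]
tool_rot: [-0.994, 1.33, 0.993]
contact_force: [0.2, 0.8, 0.6]
opening: 0.0214
```

>>> {"method": "move_arm", "body": {"increments": [[[0,0,0,0],[0,0,0,0],[0,0,0,0],[0,0,0,0],[0,0,0,0],[0,0,0,0],[0,0,0,0],[0,0,0,0],[0,0,0,0],[0,0,0,0],[0,0,0,0],[0,0,0,0],[0,0,0,0],[0,0,0,0],[0,0,0,0],[0,0,0,0],[0,0,0,0],[0,0,0,0],[0,0,0,0],[0,0,0,0]]]}}

```text
t: 11.82
tool_pos: [0.5828, 0.1568, 0.0792]
tool_rot: [-0.994, 1.332, 0.994]
contact_force: [0.4, 1.2, 0.5]
opening: 0.0211
```

>>> {"method": "move_arm", "body": {"increments": [[[0,0,0,0],[0,0,0,0],[0,0,0,0],[0,0,0,0],[0,0,0,0],[0,0,0,0],[0,0,0,0],[0,0,0,0],[0,0,0,0],[0,0,0,0],[0,0,0,0],[0,0,0,0]]]}}

```text
t: 12.82
tool_pos: [0.5828, 0.1567, 0.0791]
tool_rot: [-0.994, 1.332, 0.994]
contact_force: [0.4, 0.5, 0.7]
opening: 0.0215
```

```bash
python3 - <<'E'
from h import *
o=ctrl.get_obs(); print(o["t"],o["tool_pos"],o["contact_force"]); im=ctrl.get_image("wrist")
t=ctrl.get_image("top"); W0=np.load("topW.npy"); W=world(t)
for n in ["bush_tall_top","bush_mid_top","bush_short_top"]:
    for r in ctrl.trace("top",n)[:1]:
        p=W[r["region"]];p=p[~np.isnan(p[:,0])];zt=np.percentile(p[:,2],97);q=p[p[:,2]>zt-.006]; print(n,r["score"],((q.min(0)+q.max(0))/2).round(3))
s=ctrl.get_image("scene")["pixels"][240:480,280:600]
cv2.imwrite("pics/c4.png",np.hstack([cv2.resize(im["pixels"],(400,300)),cv2.resize(s,(400,300))])[...,::-1])
E
```

```text
12.8167 [0.58277165 0.15674391 0.07914581] [0.4373738  0.47656101 0.69920241]
bush_tall_top 0.7 [ 0.61  -0.132  0.079]
bush_mid_top 0.58 [ 0.451 -0.072  0.054]
bush_short_top 0.79 [ 0.46  -0.21   0.035]
```

View pics/c4.png

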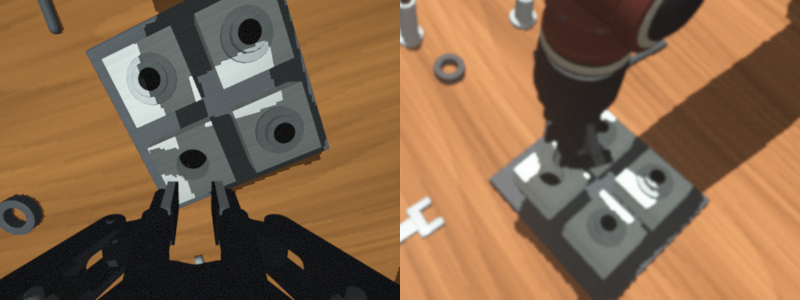

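The wrist view matches the tall-bush view, with the hole at (158, 193) between the jaws. In the scene crop the tips look a little right of the hole, so I'll check by projection before handing in.

```bash
python3 - <<'E'
from h import *
im=ctrl.get_image("scene"); a=im["pixels"].copy(); W=world(im); E=np.linalg.inv(im["extrinsics"]);K=im["K"]
def pr(p):
    c=E[:3,:3]@p+E[:3,3]; return (c[0]/-c[2]*K[0,0]+K[0,2], -c[1]/-c[2]*K[1,1]+K[1,2])
o=ctrl.get_obs(); t=o["tool_pos"]
print("cam",im["extrinsics"][:3,3])
for n,p,c in [("nest",[.582,.157,.04],(0,255,0)),("tip",t-[0,0,.014],(255,0,0)),("tcp",t,(255,255,0)),("below",[t[0],t[1],.04],(0,0,255))]:
    u=pr(np.array(p)); print(n,np.round(u)); cv2.circle(a,tuple(int(x*1) for x in u),2,c,-1)
# points near the tool, by depth
m=(np.hypot(W[...,0]-t[0],W[...,1]-t[1])<.05)&(W[...,2]>.058)&(W[...,2]<.12)
for lo in np.arange(.058,.12,.01):
    k=m&(W[...,2]>=lo)&(W[...,2]<lo+.01); print(lo.round(3),k.sum(),W[k].min(0).round(3) if k.any() else "",W[k].max(0).round(3) if k.any() else "")
cv2.imwrite("pics/c5.png",cv2.resize(a[300:460,340:540],(800,640),interpolation=cv2.INTER_CUBIC)[:600,:,::-1])
E
```

```text
cam [0.81021192 0.3421817  0.63290999]
nest [402. 378.]
tip [403. 370.]
tcp [405. 365.]
below [401. 378.]
0.058 0  
0.068 0  
0.078 0  
0.088 9 [0.581 0.143 0.096] [0.597 0.172 0.098]
0.098 65 [0.579 0.137 0.098] [0.599 0.179 0.108]
0.108 78 [0.582 0.132 0.108] [0.6   0.179 0.118]
0.118 14 [0.585 0.138 0.118] [0.599 0.179 0.12 ]
```

View pics/c5.png

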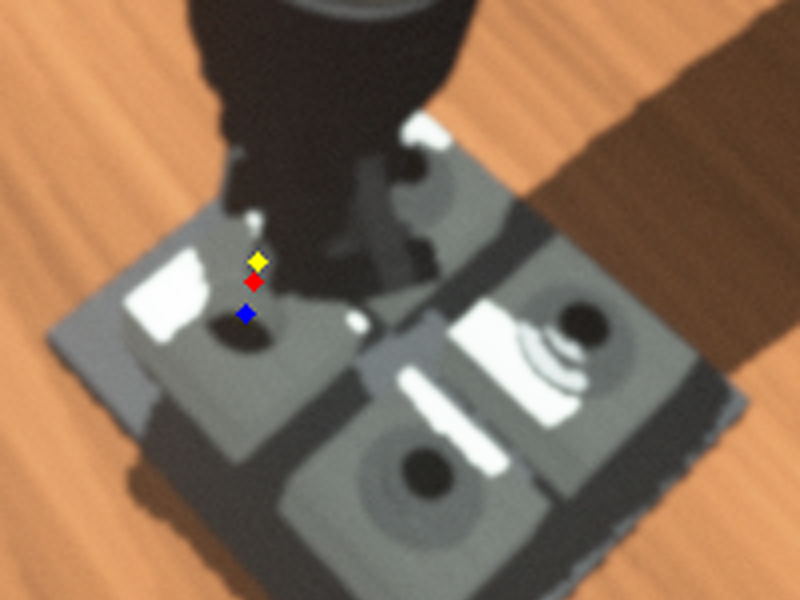

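```bash
python3 - <<'E'
from h import *
im=ctrl.get_image("scene"); W=world(im); t=ctrl.get_obs()["tool_pos"]; print(t)
for r in range(335,378,3):
    for c in range(396,450,6):
        w=W[r,c]
        print("%d,%d,%d"%tuple(np.nan_to_num(w*1000,nan=-9)),end=" | ")
    print(r)
E
```

```text
[0.58277337 0.15674999 0.07915372]
591,139,140 | 585,143,141 | 606,170,198 | 599,173,197 | 603,183,216 | 601,189,223 | 596,193,223 | 587,194,217 | 493,140,54 | 335
589,138,130 | 585,144,134 | 605,170,192 | 600,174,194 | 602,184,210 | 601,190,217 | 594,192,215 | 589,196,215 | 496,144,53 | 338
590,139,125 | 585,145,128 | 605,171,188 | 601,176,189 | 604,186,208 | 601,191,212 | 593,192,207 | 589,197,210 | 500,148,54 | 341
590,141,120 | 584,145,122 | 604,172,180 | 601,177,186 | 603,187,202 | 601,193,209 | 593,194,202 | 589,198,207 | 503,151,53 | 344
591,142,115 | 583,145,112 | 604,172,175 | 594,172,164 | 604,188,198 | 602,194,206 | 595,197,203 | 513,150,52 | 506,155,54 | 347
590,143,109 | 582,146,105 | 604,173,169 | 597,176,166 | 589,178,162 | 600,194,196 | 597,199,202 | 514,153,49 | -9,-9,-9 | 350
590,144,102 | 582,147,98 | 604,175,164 | 596,176,158 | 584,176,146 | 581,181,151 | 598,201,200 | 515,155,44 | 508,160,44 | 353
567,124,37 | 560,129,39 | 601,173,151 | 594,176,148 | 588,180,148 | 600,196,187 | 600,203,199 | 594,206,198 | 510,163,43 | 356
570,128,38 | 562,132,38 | 601,174,145 | 597,180,151 | 591,183,150 | 601,198,184 | 602,205,197 | 597,209,198 | 587,210,190 | 359
572,131,37 | 566,137,39 | 601,175,139 | 598,181,147 | 594,187,152 | 604,201,186 | 604,208,196 | 598,211,196 | 591,214,193 | 362
576,136,40 | 597,164,109 | 595,171,119 | 605,188,157 | 609,198,178 | 610,206,194 | 606,210,196 | 600,213,194 | 594,217,194 | 365
579,140,40 | 598,166,105 | 595,173,114 | 605,189,152 | 608,199,172 | 611,208,192 | 607,212,194 | 602,216,194 | 595,219,192 | 368
579,141,33 | 572,145,32 | 596,175,109 | 607,191,150 | 609,201,169 | 613,210,190 | 609,215,194 | 603,218,191 | 596,220,188 | 371
578,142,23 | 571,146,23 | 598,177,107 | 607,193,145 | 609,202,164 | 612,211,182 | 609,216,188 | 529,175,29 | 516,177,16 | 374
576,141,10 | 570,147,14 | 569,156,28 | 566,164,40 | 558,168,37 | 551,173,39 | 530,169,8 | 530,177,23 | 515,178,7 | 377
```

Sideways position is right: the finger ends straddle (0.583, 0.157). But scene depth puts the finger ends near z ≈ 0.10, where I expected 0.065. I'll measure the tips in the tool frame with the wrist camera.

```bash
python3 - <<'E'
from h import *
im=ctrl.get_image("wrist"); im["extrinsics"]=im["tool_from_camera"]; P=world(im)  # tool coords
print(ctrl.get_obs()["tool_pos"], "cam in tool",im["extrinsics"][:3,3])
m=(abs(P[...,2])<.06)&(abs(P[...,1])<.02)&(P[...,0]<.025)&(P[...,0]>-.08)
for s in (-1,1):
    k=m&(P[...,2]*s>0); q=P[k]
    print(s,k.sum()); 
    for lo in np.arange(-.06,.025,.01):
        b=q[(q[:,0]>=lo)&(q[:,0]<lo+.01)]
        if len(b): print(lo.round(3),len(b),"y",b[:,1].min().round(3),b[:,1].max().round(3),"z",b[:,2].min().round(3),b[:,2].max().round(3))
# picture samples just around the tips (full-size pixels)
for r in range(286,345,6):
    print(r,[tuple((P[r,c]*1000).round().astype(int)) if P[r,c,0]==P[r,c,0] else None for c in (262,270,278,340,348,356)])
K=im["K"];Ei=np.linalg.inv(im["extrinsics"])
for p in ([.014,0,0],[0,0,0],[-.005,0,0],[-.02,0,0],[.014,0,.011],[.014,0,-.011]):
    c=Ei[:3,:3]@np.array(p)+Ei[:3,3]; print(p,(c[0]/-c[2]*K[0,0]+K[0,2]).round(),(K[1,2]+c[1]/c[2]*K[1,1]).round())
E
```

```text
[0.58277883 0.15671118 0.07914748] cam in tool [-0.16152986  0.06988961 -0.00093523]
-1 9482
-0.06 836 y -0.011 0.013 z -0.03 -0.012
-0.05 627 y -0.011 0.012 z -0.025 -0.012
-0.04 526 y -0.011 0.012 z -0.025 -0.012
-0.03 284 y -0.011 0.012 z -0.025 -0.012
-0.02 1 y 0.009 0.009 z -0.012 -0.012
1 9510
-0.06 831 y -0.011 0.013 z 0.009 0.027
-0.05 631 y -0.011 0.012 z 0.009 0.023
-0.04 523 y -0.011 0.012 z 0.009 0.023
-0.03 283 y -0.011 0.012 z 0.01 0.023
-0.02 1 y 0.009 0.009 z 0.01 0.01
286 [(np.int64(40), np.int64(-13), np.int64(-29)), (np.int64(38), np.int64(-13), np.int64(-25)), (np.int64(39), np.int64(-13), np.int64(-20)), (np.int64(39), np.int64(-13), np.int64(15)), (np.int64(39), np.int64(-13), np.int64(20)), (np.int64(40), np.int64(-13), np.int64(24))]
292 [(np.int64(69), np.int64(-30), np.int64(-34)), (np.int64(-25), np.int64(11), np.int64(-17)), (np.int64(-25), np.int64(11), np.int64(-14)), (np.int64(-24), np.int64(11), np.int64(10)), (np.int64(-25), np.int64(11), np.int64(13)), (np.int64(38), np.int64(-16), np.int64(24))]
298 [(np.int64(70), np.int64(-34), np.int64(-34)), (np
[... 1621 characters left out ...]
4(-60), np.int64(12), np.int64(-16)), (np.int64(-56), np.int64(10), np.int64(-14)), (np.int64(-53), np.int64(9), np.int64(-12)), (np.int64(-35), np.int64(-2), np.int64(10)), (np.int64(-55), np.int64(10), np.int64(10)), (np.int64(-55), np.int64(10), np.int64(13))]
340 [(np.int64(-63), np.int64(12), np.int64(-16)), (np.int64(-57), np.int64(8), np.int64(-14)), (np.int64(-54), np.int64(7), np.int64(-12)), (np.int64(-35), np.int64(-4), np.int64(10)), (np.int64(-56), np.int64(8), np.int64(10)), (np.int64(-63), np.int64(12), np.int64(12))]
[0.014, 0, 0] 314.0 281.0
[0, 0, 0] 314.0 292.0
[-0.005, 0, 0] 314.0 297.0
[-0.02, 0, 0] 314.0 312.0
[0.014, 0, 0.011] 336.0 281.0
[0.014, 0, -0.011] 292.0 281.0
```

Both cameras agree that the finger ends are about 20 mm behind the reported TCP. The description puts them 14 mm ahead of it. So the true grasp point was likely about 75–78 mm above each target, too high for both dwells. Sideways everything agrees. There is plenty of time, so I'll redo both dwells 20 mm or more lower. That height satisfies the limits under either reading, with the real tips about 37 mm above the targets.

>>> {"method": "move_arm", "body": {"increments": [[[-0.06,0,0,0],[-0.1,0,0,0],[-0.1,0,0,0],[-0.1,0,0,0],[-0.1,0,0,0],[0,-0.02,-0.04,0],[0,-0.037,-0.09,0],[0,-0.037,-0.09,0],[0,-0.037,-0.09,0],[0,-0.037,-0.09,0],[0,-0.037,-0.09,0],[0,-0.037,-0.09,0],[0,-0.037,-0.09,0],[0,-0.037,-0.09,0],[0,-0.037,-0.09,0],[0,-0.037,-0.09,0],[0,-0.034,-0.09,0],[0,-0.013,-0.047,0],[0,0,0,0],[0,0,0,0]]]}}

```text
t: 14.93
tool_pos: [0.6105, -0.1324, 0.1936]
tool_rot: [-0.992, 1.333, 0.994]
contact_force: [-0.1, 0.6, 0.5]
opening: 0.0212
```

>>> {"method": "move_arm", "body": {"increments": [[[0.03,0,0,0],[0.06,0,0,0],[0.06,0,0,0],[0.06,0,0,0],[0.06,0,0,0],[0.06,0,0,0],[0.03,0,0,0],[0.02,0,0,0],[0,0,0,0],[0,0,0,0],[0,0,0,0],[0,0,0,0]]]}}

```text
t: 15.93
tool_pos: [0.6116, -0.1327, 0.1004]
tool_rot: [-0.995, 1.331, 0.992]
contact_force: [-0.7, -0.3, 0.1]
opening: 0.0214
```

```bash
python3 - <<'E'
from h import *
im=ctrl.get_image("scene"); W=world(im); t=ctrl.get_obs()["tool_pos"]; print(t)
m=(np.hypot(W[...,0]-t[0],W[...,1]-t[1])<.035)
for lo in np.arange(.06,.15,.006):
    k=m&(W[...,2]>=lo)&(W[...,2]<lo+.006)
    if k.any(): print(lo.round(3),k.sum(),W[k].min(0).round(3),W[k].max(0).round(3))
cv2.imwrite("pics/c6.png",cv2.resize(im["pixels"][180:300,220:380],(800,600),interpolation=cv2.INTER_CUBIC)[...,::-1])
E
```

```text
[ 0.61152229 -0.13271843  0.10034926]
0.06 35 [ 0.601 -0.136  0.06 ] [ 0.626 -0.119  0.066]
0.066 35 [ 0.604 -0.135  0.066] [ 0.626 -0.12   0.072]
0.072 91 [ 0.6   -0.147  0.072] [ 0.626 -0.12   0.078]
0.078 87 [ 0.6   -0.144  0.078] [ 0.626 -0.12   0.08 ]
0.114 9 [ 0.609 -0.118  0.116] [ 0.626 -0.113  0.119]
0.12 21 [ 0.607 -0.146  0.12 ] [ 0.627 -0.108  0.125]
0.126 43 [ 0.608 -0.153  0.127] [ 0.628 -0.107  0.132]
0.132 36 [ 0.608 -0.148  0.132] [ 0.628 -0.107  0.138]
0.138 33 [ 0.608 -0.146  0.138] [ 0.627 -0.107  0.144]
0.144 17 [ 0.614 -0.147  0.144] [ 0.626 -0.107  0.148]
```

View pics/c6.png

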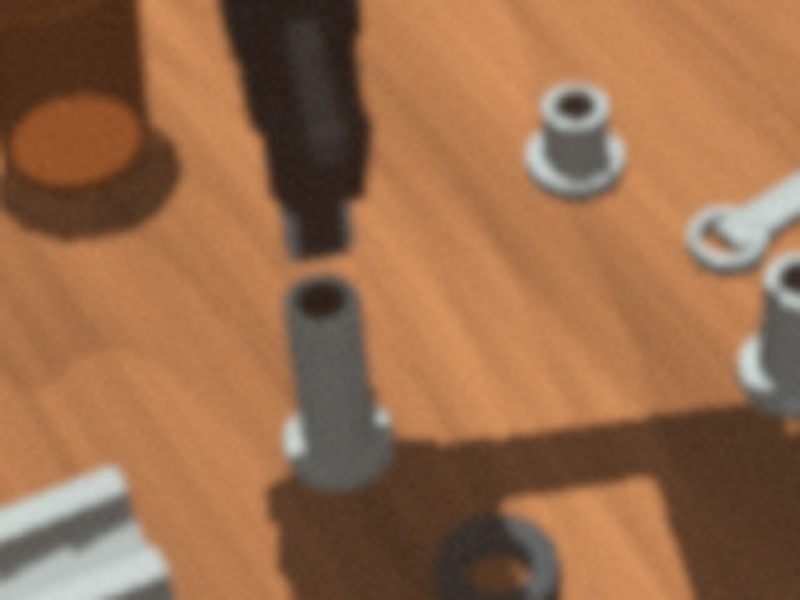

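The tips are straight above the tall bush: ends at z ≈ 0.118, bush top at 0.080. Dwelling.

>>> {"method": "move_arm", "body": {"increments": [[[0.008,0,0,0],[0,0,0,0],[0,0,0,0],[0,0,0,0],[0,0,0,0],[0,0,0,0],[0,0,0,0],[0,0,0,0],[0,0,0,0],[0,0,0,0],[0,0,0,0],[0,0,0,0],[0,0,0,0],[0,0,0,0],[0,0,0,0],[0,0,0,0],[0,0,0,0],[0,0,0,0],[0,0,0,0],[0,0,0,0]]]}}

```text
t: 17.65
tool_pos: [0.6108, -0.1325, 0.0972]
tool_rot: [-0.994, 1.332, 0.994]
contact_force: [-0.5, -1.2, 1.0]
opening: 0.0218
```

>>> {"method": "move_arm", "body": {"increments": [[[0,0,0,0],[0,0,0,0],[0,0,0,0],[0,0,0,0],[0,0,0,0],[0,0,0,0],[0,0,0,0],[0,0,0,0],[0,0,0,0],[0,0,0,0],[0,0,0,0],[0,0,0,0]]]}}

```text
t: 18.65
tool_pos: [0.6108, -0.1324, 0.0971]
tool_rot: [-0.994, 1.332, 0.994]
contact_force: [-0.2, 0.3, -0.3]
opening: 0.0212
```

>>> {"method": "move_arm", "body": {"increments": [[[-0.04,0,0,0],[-0.1,0,0,0],[-0.1,0,0,0],[-0.1,0,0,0],[-0.05,0.02,0.04,0],[0,0.037,0.09,0],[0,0.037,0.09,0],[0,0.037,0.09,0],[0,0.037,0.09,0],[0,0.037,0.09,0],[0,0.037,0.09,0],[0,0.037,0.09,0],[0,0.037,0.09,0],[0,0.037,0.09,0],[0,0.037,0.09,0],[0,0.036,0.09,0],[0,0.015,0.047,0],[0,0,0,0],[0,0,0,0],[0,0,0,0]]]}}

```text
t: 20.32
tool_pos: [0.5819, 0.1562, 0.1946]
tool_rot: [-0.994, 1.333, 0.993]
contact_force: [-0.4, -0.6, -0.2]
opening: 0.0211
```

>>> {"method": "move_arm", "body": {"increments": [[[0.03,0,0,0],[0.07,0,0,0],[0.08,0,0,0],[0.08,0,0,0],[0.08,0,0,0],[0.08,0,0,0],[0.06,0,0,0],[0.04,0,0,0],[0.02,0,0,0],[0,0,0,0],[0,0,0,0],[0,0,0,0],[0,0,0,0],[0,0,0,0]]]}}

```text
t: 21.48
tool_pos: [0.5826, 0.1572, 0.0609]
tool_rot: [-0.994, 1.33, 0.993]
contact_force: [0.6, -0.1, -0.3]
opening: 0.021
```

>>> {"method": "move_arm", "body": {"increments": [[[0,0,0,0],[0,0,0,0],[0,0,0,0],[0,0,0,0],[0,0,0,0],[0,0,0,0],[0,0,0,0],[0,0,0,0],[0,0,0,0],[0,0,0,0],[0,0,0,0],[0,0,0,0],[0,0,0,0],[0,0,0,0],[0,0,0,0],[0,0,0,0],[0,0,0,0],[0,0,0,0],[0,0,0,0],[0,0,0,0]]]}}

```text
t: 23.15
tool_pos: [0.5818, 0.157, 0.0596]
tool_rot: [-0.994, 1.332, 0.994]
contact_force: [-0.7, 0.0, 0.2]
opening: 0.0214
```

>>> {"method": "move_arm", "body": {"increments": [[[0,0,0,0],[0,0,0,0],[0,0,0,0],[0,0,0,0],[0,0,0,0],[0,0,0,0],[0,0,0,0],[0,0,0,0],[0,0,0,0],[0,0,0,0],[0,0,0,0],[0,0,0,0]]]}}

```text
t: 24.15
tool_pos: [0.5818, 0.157, 0.0596]
tool_rot: [-0.994, 1.332, 0.994]
contact_force: [-0.6, 0.1, -0.4]
opening: 0.0213
```

```bash
python3 - <<'E'
from h import *
t=ctrl.get_obs()["tool_pos"]; im=ctrl.get_image("scene"); W=world(im); print(t)
m=(np.hypot(W[...,0]-t[0],W[...,1]-t[1])<.035)
for lo in np.arange(.046,.11,.006):
    k=m&(W[...,2]>=lo)&(W[...,2]<lo+.006)
    if k.any(): print(lo.round(3),k.sum(),W[k].min(0).round(3),W[k].max(0).round(3))
cv2.imwrite("pics/c7.png",cv2.resize(im["pixels"],(800,600))[...,::-1])
T=ctrl.get_image("top"); V=world(T); V0=np.load("topW.npy"); d=abs(V[...,2]-V0[...,2])>.008
n,l,s,c=cv2.connectedComponentsWithStats(d.astype(np.uint8))
for i in range(1,n):
    if s[i,4]>12: print("changed",s[i],c[i].round())
E
```

```text
[0.58179653 0.15704493 0.05963076]
0.076 22 [0.578 0.14  0.077] [0.598 0.172 0.082]
0.082 39 [0.581 0.138 0.082] [0.598 0.179 0.088]
0.088 46 [0.582 0.138 0.088] [0.598 0.18  0.094]
0.094 41 [0.583 0.138 0.094] [0.599 0.18  0.1  ]
0.1 36 [0.584 0.138 0.1  ] [0.598 0.179 0.106]
0.106 29 [0.584 0.137 0.106] [0.598 0.177 0.111]
changed [   53   155   177   325 39207] [129. 320.]
```

View pics/c7.png

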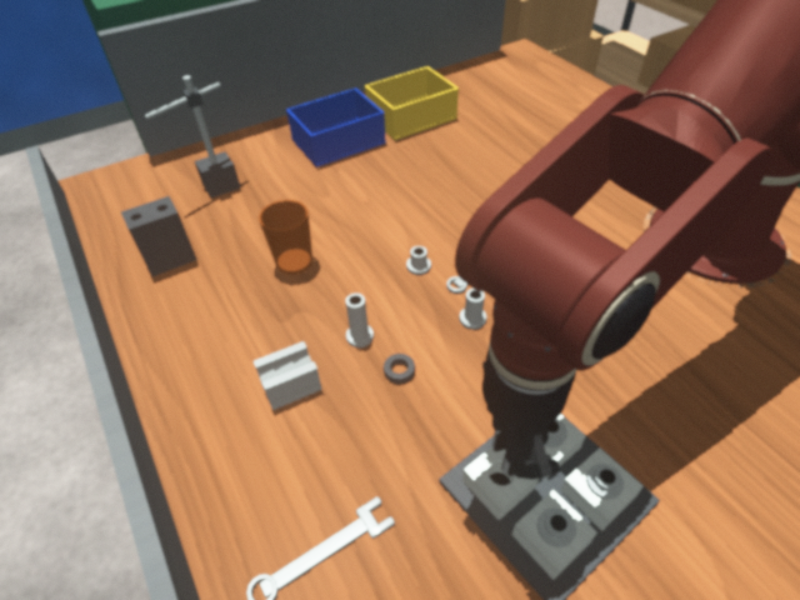

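The picture shows everything still in place, and the tips stand over the empty nest at z ≈ 0.077, about 37 mm above its mouth. The top camera's only depth change is the arm itself. Handing in.

```bash
python3 - <<'E'
from station import ctrl
print(ctrl.finish_job())
E
```

```text
the job is handed in; nothing more can be done
None
```

I pointed at the tallest bush, then at the empty nest, for more than 2 s each, and handed the job in at about 24 s still pointing at the nest. No verdict was reported.

- **Tool offset disagreed:** the wrist and scene cameras both put the real finger ends about 20 mm behind the reported TCP. The description says they stand 14 mm ahead. My first dwells over both targets were probably too high, with the grasp point about 75–78 mm up.
- **What I did about it:** I repeated both dwells 20 mm lower. The grasp point was then about 22–25 mm above each target by the reported TCP, or about 56 mm by the cameras. Both readings lie within 17–72 mm. By the cameras, the real tips hung about 37 mm above each target, a bit more than "a couple of centimetres".
- **Sideways position:** it was within about 3 mm of the camera positions. These were (0.611, -0.132) for the bush and (0.581, 0.157) for the nest; the wrist camera gave 0.154 for the nest's y.
- **Last checks:** the force reading stayed within its noise, about 1.6 N at most. That is too coarse to rule out a 0.5 N touch, but the tips stayed about 37 mm clear of the targets. The top camera's only depth change was the arm, which hid the part of its view with the pallet and hex key. The last scene picture showed nothing displaced among the things in view.
- **One miss:** the network did not find the tall bush in the wrist picture, so I confirmed that one by eye.

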